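# Build up the keyed work rest

## Task

Build up the work rest on the grey foot that is screwed to the board: lower the blue spacer onto the foot, then the orange V-rest onto the spacer, each with its lugs dropped fully into the notches below so it sits flat, white end over white end. Set the parts down rather than dropping them, let go, and leave the other things where they are.

Things in the scene. Friction and masses are not known exactly. Their poses are not given: they have to be found in the camera images.
- foot: Grey foot fixed to the board: flange 140x64x7 mm and a block 100 long (x), 50 wide (y), top 40 mm above the board. In each end of the top a notch, open outward and up, 12 mm deep, 16 mm along x: 29 mm wide at the white +x end, 17 mm at the other. Lugs have 1.5 mm play a side. Origin: centre of underside; x to the white end, z up. Seated, the spacer's centre is 62 mm above it.
- spacer_mid (a point): Blue spacer block, body 100 mm long (own x), 50 wide (own y), 44 high, flat-sided, about 200 g; grip it across its 50 mm width. Notches in its top as in the foot, the wide one at its white-painted end. Starts on the board left or right of the foot, turned any way. This point: centre of the body, 22 mm above its underside and below its top; x to the white end, z up. 
- spacer_wide (a point): Point on the blue spacer 42 mm from its centre towards the white +x end, same height and axes. Below, each end has a lug hanging 10 mm down from the underside, centred on the width, 35.5 to 49 mm out from the middle: 26 mm wide at the white end, 14 mm wide at the other. Lug tips taper by 3 mm a side.
- vrest_mid (a point): Orange V-rest, body 100 mm long (own x), 50 wide (own y), 44 high, flat-sided, about 200 g; grip it across its 50 mm width. White-painted at +x; V groove 14 mm deep along its top. Starts on the board left or right of the foot, turned any way. This point: centre of the body, 22 mm above its underside and below its top; x to the white end, z up. Seated, it is 44 mm above the spacer's centre.
- vrest_wide (a point): Point on the orange V-rest 42 mm from its centre towards the white +x end, same height and axes. Below, each end has a lug hanging 10 mm down from the underside, centred on the width, 35.5 to 49 mm out from the middle: 26 mm wide at the white end, 14 mm wide at the other. Lug tips taper by 3 mm a side.
- spacer: The blue spacer again, origin at the level of its lug tips, 32 mm below its centre; x to the white end.
- vrest: The orange V-rest again, origin at the level of its lug tips, 32 mm below its centre; x to the white end.
- green_tray: Bystander, not to be moved: green open plastic tray, 71x91 mm, 22 mm high; origin at the centre of its underside.
- yellow_ring: Bystander, not to be moved: yellow round cap lying open side up, 72 mm across, 20 mm high; origin at the centre of its underside.
- tape_measure: Bystander, not to be moved: green tape measure, 32x79 mm, 67 mm high; origin at the centre of its underside.
- oil_can: Bystander, not to be moved: dark green oil bottle with a red nozzle, 52 mm across, 120 mm high; origin at the centre of its underside.
There are look-alikes about, which are no part of the job. Several things have the shape of the vrest; the one meant has the colours described above.

How it is judged:
By the outcome, as a careful person would: the job done as asked, in the order asked, and still so for the second after the job is handed in, with the robot touching nothing.
It also fails if it takes over 58 s, if anything falls off the work surface, if the arm or the gripper's body presses on something with over 40 N, if the wrist force passes 120 N, or if a joint passes its speed limit or range.

## Robot

A 6-joint arm with a two-finger parallel gripper is mounted at the origin on a cart in front of the work surface, level with it; the furniture and walls round the work are solid. World frame = base frame: x ahead of the robot, y to its left, z up, the work surface at z = 0. Lengths are in mm, angles in degrees, forces in N, time in s.
With the tool pointing down it reaches from about 350 to 850 mm from the base axis. Payload 8.1 kg.
Tool frame: the origin (TCP) lies on the centre line of the jaws, within the pads' length; the fingertips stand 11 mm ahead of it and the grasp point (between the pads) lies 8 mm behind it; z points along the fingers, y is the direction in which the jaws open and shut (so a half turn about z gives the same grasp; the last joint's range is limited). The gripper opens to 85 mm and grips with 20 to 120 N. Pads are 22 mm wide; open, the fingers measure 114 mm over their backs; the gripper's body (76 mm by 85 mm) begins 54 mm behind the grasp point. The pads swing forward as they close: fully open they stand 13 mm farther back than shut.
Start: joints at [-72.502, 7.471, 85.268, -0, 87.261, -4.893], TCP at [228.577, -554.759, 242.292] pointing down, gripper open.
Joint ranges: [-169.43, 169.43], [-51.17, 129.36], [1.28, 143.12], [-76.62, 256.62], [0, 156.53], [-152.29, 152.29]. Speed limits (degrees/s): [136.94, 136.94, 159.86, 180, 180, 180].

## Interface

Orientations are given as [roll, pitch, yaw] about the fixed x, y, z axes, in that order (R = Rz(yaw) Ry(pitch) Rx(roll)).
In Python, from bench import telemetry, viewer, r gives the robot as it stands.
- The arm moves only by the shell command python3 -m inch 'ROWS' [FORCE]. ROWS is JSON, a list of rows, each a list of 3 entries, a list of its own where there are three numbers: the shift along the tool's x, y, z in cm, then the turn, a rotation vector about the tool's x, y, z in rad, then the opening, from 0 (shut) to 1 (fully open). A call has 1 to 20 rows; each row is the pose to reach, as a shift and turn from the pose commanded when the call began, along the tool's axes at that moment; what a row does not reach only later rows make up. A row lasts 1/10 s, in which the tool goes at most 50 mm and 8.59 degrees, less where a joint would pass 70% of its speed; a pose out of reach is approached as far as the arm can. A call with a gripper value outside its range is refused whole. The fingers move at their own pace and stop on an object; FORCE is the grip in N (left out, the last holds). Time passes only in rows, so rows that repeat a pose let the fingers close. It gives the time, the measured TCP pose, the force and the opening at its end, in the units of the state.
- telemetry.sense(): the state, without advancing time (a new reading comes with each control period).
- viewer.snapshot(name): name is "scene" or "top" or "wrist"; returns the picture (384x512x3 uint8, red, green, blue); there is no depth.
- viewer.camera_model(name): a dict with "fx", "fy", "cx", "cy" (pixels), "dist" ([k1, k2, p1, p2, k3] as OpenCV has them; the pictures are not rectified), "cam_to_world" (4x4, takes a point from camera to world coordinates); the wrist camera has in their place "mount" (4x4, takes a point from camera to tool coordinates, whose origin is the TCP and whose axes are the flange's). Camera axes: x right, y down, z forward; pixel columns grow to the right and rows downward; lengths in mm; the calibration is good to about 2 mm. A picture is of the moment at which its call begins: read the wrist's pose just before it. camera_model takes no time and is no camera call.
- r.hand_in(): hands the job in, once; it reports no verdict.
The state is a dict: "time": time; "joint_pos": joint angles; "qd": joint speeds; "joint_efforts": joint torques, N m; "tool_pos": TCP position; "tcp_rot": TCP orientation; "ft_force": force on the tool from outside, world axes, zero at the start; "wrist_torque": the same for the moment, N m; "finger_gap": finger opening in mm.
Only numpy, scipy, OpenCV 4.12 (cv2) and the standard library are available. Lean on these libraries where they do the work, as an engineer would, in place of code of your own. Each camera call takes 0.05 s, during which the arm holds its last target.

## Working session

There is one attempt and no reset: what is moved stays moved. The work goes in short steps, Python scripts to look and compute and a shell command to move; the robot and the scene stay as the last step left them, time stands still between calls to the robot, and variables do not carry over. Pictures are saved under pics/ and viewed, and the job is handed in when it is done.

```bash
ls; mkdir -p pics; python3 - <<'E'
from bench import telemetry, viewer, r
import cv2,numpy as np
print(telemetry.sense())
for n in ["scene","top","wrist"]:
    im=viewer.snapshot(n); cv2.imwrite(f"pics/{n}0.png",im[:,:,::-1])
    m=viewer.camera_model(n); print(n,{k:np.round(v,3).tolist() for k,v in m.items() if not isinstance(v,str)})
E
```

```text
pics
{'time': 0.0, 'joint_pos': array([-7.25016489e+01,  7.51520332e+00,  8.53313919e+01,  9.81803969e-04,
        8.72618781e+01, -4.89317338e+00]), 'qd': array([-0.05112343, -0.00943111, -0.01602826,  0.06775663, -0.02263451,
        0.00950454]), 'joint_efforts': array([ 1.43116587e-03, -5.69403899e+01, -5.00546980e+01, -1.14262305e-04,
        1.47597090e-02, -1.10621340e-05]), 'tool_pos': array([ 228.42042081, -554.22795423,  241.22318206]), 'tcp_rot': array([-1.79892006e+02, -1.02295965e-02,  2.23914670e+01]), 'ft_force': array([-0.30693023, -0.60254695,  0.55243639]), 'wrist_torque': array([0.04597741, 0.01068001, 0.01349584]), 'finger_gap': 85.50670528951537}
scene {'fx': 356.417, 'fy': 356.417, 'cx': 257.272, 'cy': 193.09, 'dist': [-0.098, 0.0, 0.0, 0.0, 0.0], 'cam_to_world': [[-0.715, -0.537, 0.448, -56.732], [-0.699, 0.534, -0.476, 957.846], [0.016, -0.653, -0.757, 1148.59], [0.0, 0.0, 0.0, 1.0]]}
top {'fx': 417.439, 'fy': 417.439, 'cx': 256.864, 'cy': 187.43, 'dist': [-0.08, 0.0, 0.0, 0.0, 0.0], 'cam_to_world': [[-0.11, -0.945, 0.309, 94.61], [-0.994, 0.103, -0.038, 332.264], [0.004, -0.312, -0.95, 1443.645], [0.0, 0.0, 0.0, 1.0]]}
wrist {'fx': 276.311, 'fy': 276.311, 'cx': 255.595, 'cy': 190.886, 'dist': [-0.061, 0.0, 0.0, 0.0, 0.0], 'mount': [[-0.0, -0.948, -0.318, 82.067], [1.0, -0.0, 0.0, 0.484], [-0.0, -0.318, 0.948, -131.922], [0.0, 0.0, 0.0, 1.0]]}
```

View pics/scene0.png

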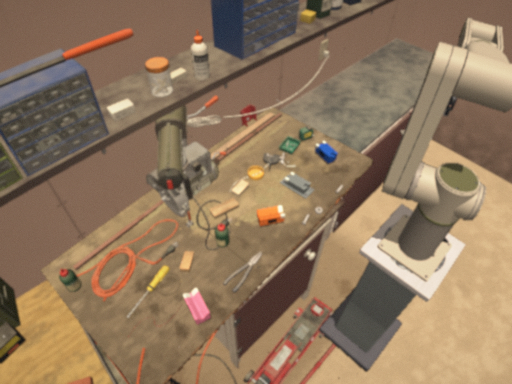

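View pics/top0.png

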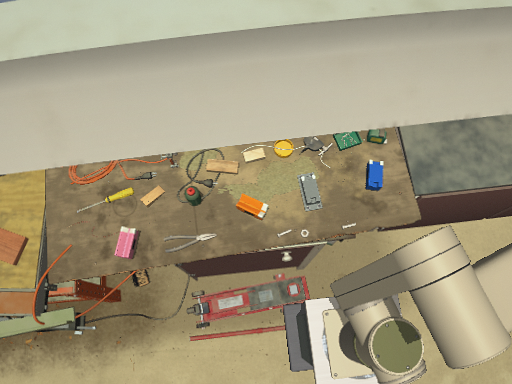

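View pics/wrist0.png

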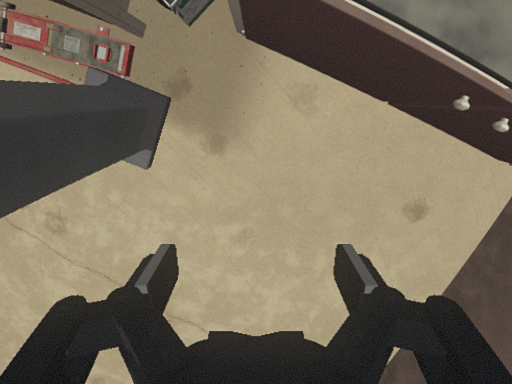

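Candidates for the V-rest in top view: orange at (252,206) and pink at (125,242). The orange one with a white end fits the description. The blue spacer is at (374,175) and the foot at (311,191). I'll confirm with enlarged crops.

```bash
cat > h.py <<'E'
from bench import telemetry, viewer, r
import cv2,numpy as np
from scipy.spatial.transform import Rotation as R
def K(m): return np.array([[m['fx'],0,m['cx']],[0,m['fy'],m['cy']],[0,0,1.]])
def T(name,st=None):
    m=viewer.camera_model(name)
    if name!='wrist': return np.array(m['cam_to_world'])
    W=np.eye(4);W[:3,:3]=R.from_euler('xyz',st['tcp_rot'],degrees=True).as_matrix();W[:3,3]=st['tool_pos']
    return W@np.array(m['mount'])
def px2w(name,uv,z,st=None):
    m=viewer.camera_model(name);Tw=T(name,st)
    p=cv2.undistortPoints(np.array(uv,float).reshape(-1,1,2),K(m),np.array(m['dist'])).reshape(-1,2)
    d=np.c_[p,np.ones(len(p))]@Tw[:3,:3].T;o=Tw[:3,3]
    z=np.broadcast_to(z,len(p))
    return o+d*((z-o[2])/d[:,2])[:,None]
def w2px(name,P,st=None):
    m=viewer.camera_model(name);Ti=np.linalg.inv(T(name,st))
    return cv2.projectPoints(np.array(P,float).reshape(-1,1,3),cv2.Rodrigues(Ti[:3,:3])[0],Ti[:3,3],K(m),np.array(m['dist']))[0].reshape(-1,2)
E
python3 - <<'E'
from h import *
im=cv2.imread('pics/top0.png')
c=im[120:265,95:415]; cv2.imwrite('pics/topcrop.png',cv2.resize(c,None,fx=2.5,fy=2.5,interpolation=cv2.INTER_CUBIC))
print(px2w('top',[(311,191),(374,175),(252,206),(125,242),(283,148),(347,138),(377,135),(193,196)],[40,44,44,44,10,10,60,60]).round())
E
```

```text
[[ 518.   88.   40.]
 [ 551. -147.   44.]
 [ 485.  301.   44.]
 [ 404.  745.   44.]
 [ 705.  161.   10.]
 [ 720.  -85.   10.]
 [ 699. -184.   60.]
 [ 538.  501.   60.]]
```

View pics/topcrop.png

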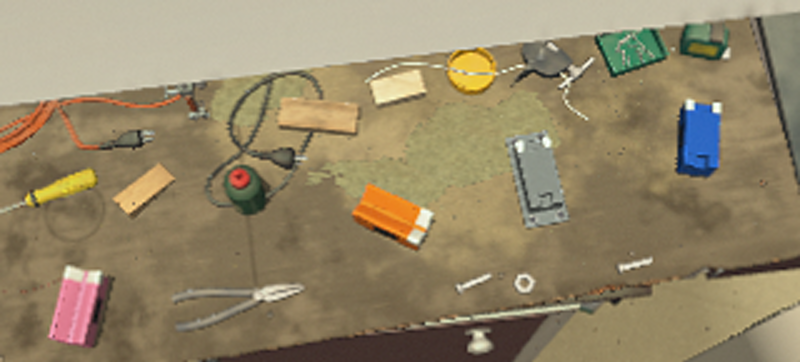

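The orange part with the white end at crop (395,215) is the V-rest, and the pink one is a decoy. Next is a rough pose for each, then a hover over the spacer.

```bash
cat >> h.py <<'E'
def goal(pos,yaw,roll=180,pitch=0):
    """print shift(cm)/rotvec in current tool frame; yaw = direction of tool x"""
    st=telemetry.sense()
    Rc=R.from_euler('xyz',st['tcp_rot'],degrees=True)
    Rg=R.from_euler('xyz',[roll,pitch,yaw],degrees=True)
    print('shift cm',(Rc.inv().apply(np.array(pos)-st['tool_pos'])/10).round(3),'turn',(Rc.inv()*Rg).as_rotvec().round(4),'t',st['time'])
E
python3 - <<'E'
from h import *
f=lambda a:[(x/2.5+95,y/2.5+120) for x,y in a]
for n,a,z in [('blue',[(703,107),(697,172)],54),('foot',[(532,143),(546,222)],[20,20]),('orange',[(426,228),(362,206)],54)]:
    p=px2w('top',f(a),z); d=p[0]-p[1]; print(n,p.round(),np.degrees(np.arctan2(d[1],d[0])),np.linalg.norm(d))
goal([520,-145,260],2)
E
```

```text
blue [[ 593. -160.   54.]
 [ 497. -132.   54.]] -16.403260587676897 100.03166376109444
foot [[577.  88.  20.]
 [457.  86.  20.]] 1.0941799657445639 119.56236032659405
orange [[458. 257.  54.]
 [499. 342.  54.]] -115.84144948182895 93.8710078664609
shift cm [ 42.551 -26.747  -1.808] turn [-1.400e-03  1.000e-04  3.559e-01] t 0.15
```

```bash
python3 -m inch '[[[42.5,-26.7,-1.8],[0,0,0.6],1],[[42.5,-26.7,-1.8],[0,0,0.6],1],[[42.5,-26.7,-1.8],[0,0,0.6],1],[[42.5,-26.7,-1.8],[0,0,0.6],1],[[42.5,-26.7,-1.8],[0,0,0.6],1],[[42.5,-26.7,-1.8],[0,0,0.6],1],[[42.5,-26.7,-1.8],[0,0,0.6],1],[[42.5,-26.7,-1.8],[0,0,0.6],1],[[42.5,-26.7,-1.8],[0,0,0.6],1],[[42.5,-26.7,-1.8],[0,0,0.6],1],[[42.5,-26.7,-1.8],[0,0,0.6],1],[[42.5,-26.7,-1.8],[0,0,0.6],1],[[42.5,-26.7,-1.8],[0,0,0.6],1],[[42.5,-26.7,-1.8],[0,0,0.6],1]]' 60
python3 - <<'E'
from h import *
st=telemetry.sense(); print(st['tool_pos'],st['tcp_rot'],st['qd'].round(1))
im=viewer.snapshot('wrist'); cv2.imwrite('pics/w1.png',im[:,:,::-1])
import pickle; pickle.dump(st,open('st1.pkl','wb'))
E
```

```text
time: 1.55
tool_pos: [519.1, -147.4, 260.1]
tcp_rot: [180.0, 0.0, -12.1]
ft_force: [0.4, -0.5, -0.3]
finger_gap: 85.3
[ 519.0675199  -147.35103897  260.07621004] [ 1.79978701e+02  2.88443977e-02 -1.20881160e+01] [-0.4 -0.1 -0.   0.2 -0.1  0.3]
```

View pics/w1.png

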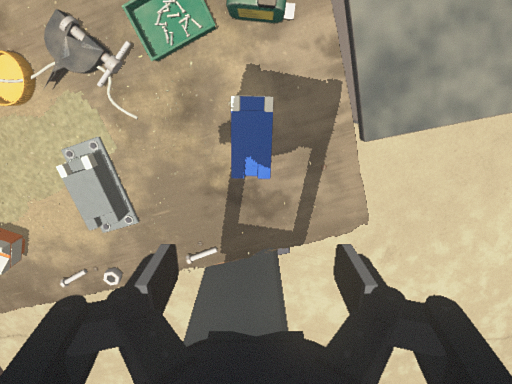

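The wrist view shows the spacer at about (252,138) with its white end up, and the foot at (95,185). I'll enlarge to pick corners.

```bash
python3 - <<'E'
import cv2
im=cv2.imread('pics/w1.png')
a=cv2.resize(im[85:195,200:300],None,fx=5,fy=5,interpolation=cv2.INTER_CUBIC)
cv2.imwrite('pics/w1a.png',a)
b=cv2.resize(im[130:240,45:155],None,fx=5,fy=5,interpolation=cv2.INTER_CUBIC);cv2.imwrite('pics/w1b.png',b)
E
```

```text
(no output)
```

View pics/w1a.png

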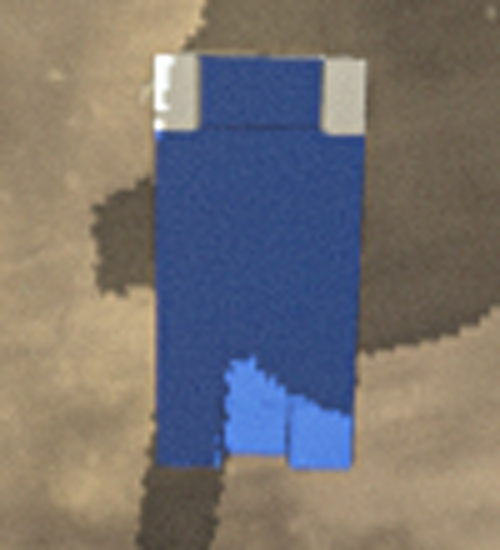

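View pics/w1b.png

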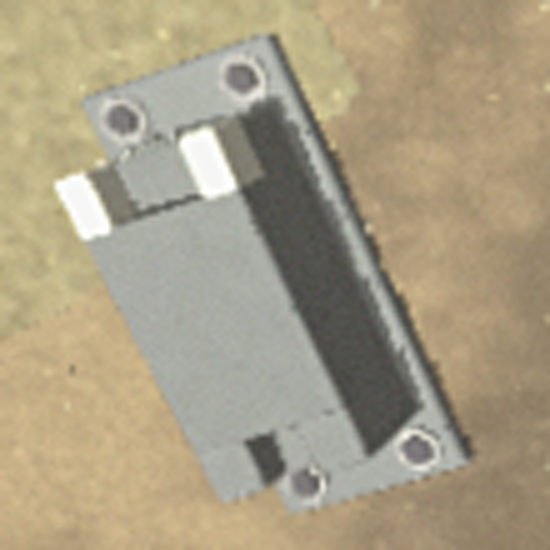

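```bash
cat >> h.py <<'E'
def rect(cam,px,z,st,L=100,W=50):
    """px order: +x/+y, +x/-y, -x/-y, -x/+y corners, fit rigid rectangle"""
    p=px2w(cam,px,z,st)[:,:2]; q=np.array([[L/2,W/2],[L/2,-W/2],[-L/2,-W/2],[-L/2,W/2]])
    c=p.mean(0); H=((p-c).T@q); yaw=np.arctan2(H[1,0]-H[0,1],H[0,0]+H[1,1])
    Rm=np.array([[np.cos(yaw),-np.sin(yaw)],[np.sin(yaw),np.cos(yaw)]])
    print('centre',c.round(1),'yaw',np.degrees(yaw).round(2),'edges',[np.linalg.norm(p[i]-p[(i+1)%4]).round(1) for i in range(4)],'res',(p-c-q@Rm.T).round(1).tolist())
    return c,np.degrees(yaw)
E
python3 - <<'E'
from h import *
import pickle; st=pickle.load(open('st1.pkl','rb'))
f=lambda a,o:[((x+.5)/5-.5+o[0],(y+.5)/5-.5+o[1]) for x,y in a]
c,y=rect('wrist',f([(154,56),(366,58),(352,469),(156,467)],(200,85)),54,st)
rect('wrist',f([(54,180),(221,126),(368,457),(226,502)],(45,130)),40,st)
rect('wrist',f([(83,99),(272,34),(472,462),(295,513)],(45,130)),7,st,140,64)
E
```

```text
centre [ 554.9 -149.7] yaw -13.11 edges [np.float64(49.4), np.float64(99.6), np.float64(49.8), np.float64(99.6)] res [[-0.5, -0.3], [0.1, 0.2], [0.4, 0.1], [0.0, 0.0]]
centre [527.7  86.9] yaw 4.12 edges [np.float64(52.3), np.float64(98.5), np.float64(47.4), np.float64(100.4)] res [[-0.2, 1.0], [-0.4, -1.3], [0.9, 1.5], [-0.4, -1.2]]
centre [527.3  86.3] yaw 4.86 edges [np.float64(63.0), np.float64(137.8), np.float64(62.8), np.float64(138.3)] res [[-0.6, -0.5], [-1.4, 0.5], [0.9, 0.6], [1.1, -0.6]]
```

```bash
python3 - <<'E'
from h import *
goal([554.9,-149.7,110],-13.1); goal([554.9,-149.7,27],-13.1)
E
```

```text
shift cm [ 3.555 -0.532 15.014] turn [0.0003 0.0004 0.0173] t 1.6
shift cm [ 3.558 -0.534 23.314] turn [0.0003 0.0004 0.0173] t 1.6
```

```bash
python3 -m inch '[[[3.55,-0.53,5],[0,0,0.017],1],[[3.55,-0.53,10],[0,0,0.017],1],[[3.55,-0.53,15],[0,0,0.017],1],[[3.55,-0.53,17],[0,0,0.017],1],[[3.55,-0.53,19],[0,0,0.017],1],[[3.55,-0.53,21],[0,0,0.017],1],[[3.55,-0.53,22.5],[0,0,0.017],1],[[3.55,-0.53,23.3],[0,0,0.017],1],[[3.55,-0.53,23.3],[0,0,0.017],1],[[3.55,-0.53,23.3],[0,0,0.017],1]]'
python3 - <<'E'
from h import *
im=viewer.snapshot('wrist'); cv2.imwrite('pics/w2.png',im[:,:,::-1])
E
```

```text
time: 2.6
tool_pos: [556.1, -148.7, 28.1]
tcp_rot: [180.0, -0.1, -13.0]
ft_force: [-0.3, -0.2, 0.5]
finger_gap: 85.2
```

View pics/w2.png

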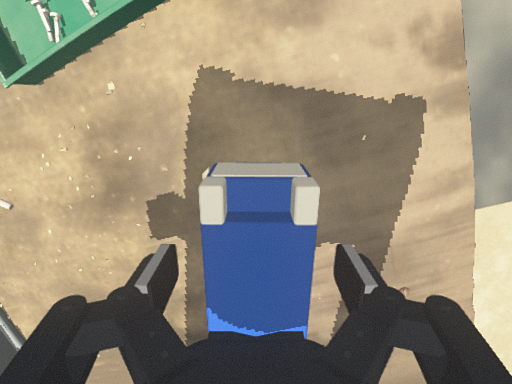

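The jaws straddle the spacer, centred at about u=259. I'll close and lift a little.

```bash
python3 -m inch '[[[0,0,0],[0,0,0],0],[[0,0,0],[0,0,0],0],[[0,0,0],[0,0,0],0],[[0,0,0],[0,0,0],0],[[0,0,0],[0,0,0],0],[[0,0,0],[0,0,0],0]]' 60
python3 -m inch '[[[0,0,-2],[0,0,0],0],[[0,0,-5],[0,0,0],0],[[0,0,-10],[0,0,0],0],[[0,0,-14],[0,0,0],0],[[0,0,-14],[0,0,0],0]]' 60
python3 - <<'E'
from h import *
import pickle
st=telemetry.sense();im=viewer.snapshot('wrist'); cv2.imwrite('pics/w3.png',im[:,:,::-1])
pickle.dump(st,open('st3.pkl','wb')); print(st['tool_pos'],st['tcp_rot'],st['joint_pos'])
goal([527.5,86.6,170],4.6)
E
```

```text
time: 3.25
tool_pos: [556.2, -148.4, 28.2]
tcp_rot: [180.0, -0.1, -13.0]
ft_force: [-2.2, -0.8, 6.3]
finger_gap: 49.3
time: 3.75
tool_pos: [559.4, -149.5, 174.8]
tcp_rot: [179.9, -0.7, -13.0]
ft_force: [1.1, 0.3, -2.2]
finger_gap: 49.3
[ 559.44805649 -149.45858523  174.75470633] [179.92233886  -0.65069744 -12.9524977 ] [-2.00319771e+01  5.97595255e+00  9.40134922e+01  3.17978336e-03
  7.93552474e+01  8.29203921e+01]
shift cm [ -8.24  -22.269   0.034] turn [ 0.0018 -0.0067 -0.3064] t 3.8
```

View pics/w3.png

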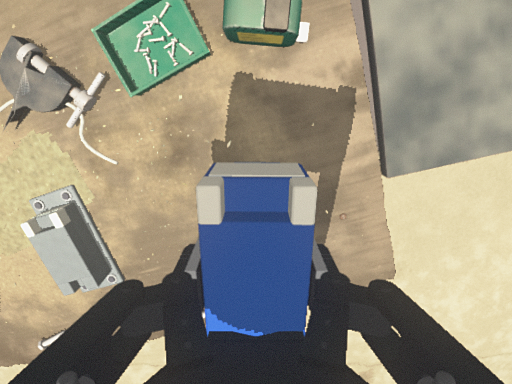

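```bash
python3 - <<'E'
import cv2
im=cv2.imread('pics/w3.png')
cv2.imwrite('pics/w3a.png',cv2.resize(im[155:345,185:335],None,fx=4,fy=3.1,interpolation=cv2.INTER_CUBIC))
E
```

```text
(no output)
```

View pics/w3a.png

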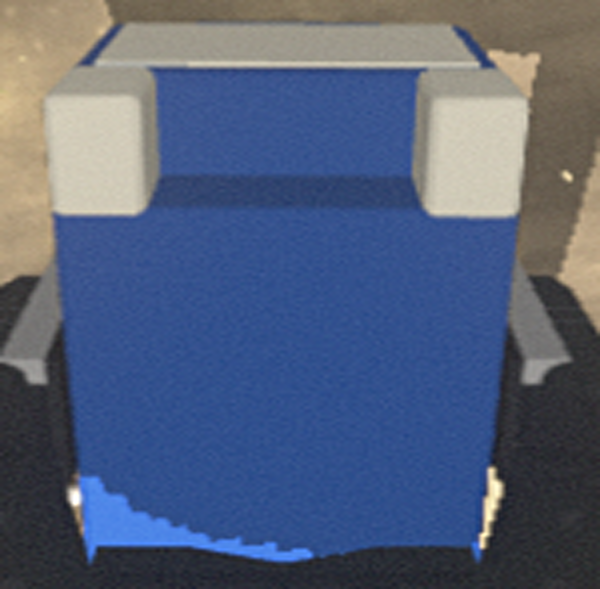

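```bash
python3 - <<'E'
from h import *
st=dict(tool_pos=np.zeros(3),tcp_rot=[180,0,0])
f=lambda a:[((x+.5)/4-.5+185,(y+.5)/3.1-.5+155) for x,y in a]
for z in (24,26,28):
  p=px2w('wrist',f([(46,97),(528,98),(55,214),(518,215),(92,560),(475,560)]),z,st); print(z,p[:,:2].round(1).tolist())
E
```

```text
24 [[48.3, 24.1], [48.1, -25.4], [31.2, 24.3], [31.1, -25.6], [-31.8, 24.2], [-31.8, -24.8]]
26 [[48.9, 23.6], [48.7, -25.0], [32.2, 23.8], [32.0, -25.1], [-29.7, 23.7], [-29.7, -24.3]]
28 [[49.5, 23.2], [49.4, -24.5], [33.1, 23.4], [33.0, -24.6], [-27.6, 23.3], [-27.6, -23.9]]
```

```bash
python3 - <<'E'
from h import *
goal([430,80,170],4.6)
E
```

```text
shift cm [-17.594 -19.44   -0.028] turn [ 0.0018 -0.0067 -0.3064] t 3.8
```

```bash
python3 -m inch '[[[-4,-4.4,0],[0,0,-0.07],0],[[-8,-8.8,0],[0,0,-0.14],0],[[-12,-13.3,0],[0,0,-0.21],0],[[-15.5,-17.2,0],[0,0,-0.28],0],[[-17.6,-19.4,0],[0,0,-0.305],0],[[-17.6,-19.4,0],[0,0,-0.305],0],[[-17.6,-19.4,0],[0,0,-0.305],0],[[-17.6,-19.4,0],[0,0,-0.305],0],[[-17.6,-19.4,0],[0,0,-0.305],0]]'
python3 - <<'E'
from h import *
import pickle
st=telemetry.sense();im=viewer.snapshot('wrist'); cv2.imwrite('pics/w4.png',im[:,:,::-1])
pickle.dump(st,open('st4.pkl','wb')); print(st['tool_pos'],st['tcp_rot'],st['qd'].round(1))
E
```

```text
time: 4.7
tool_pos: [427.8, 79.4, 166.6]
tcp_rot: [180.0, 0.1, 4.4]
ft_force: [0.3, -0.8, -2.6]
finger_gap: 49.3
[427.84590498  79.3720373  166.61232009] [1.79977960e+02 6.03371430e-02 4.44222055e+00] [-0.6 -0.  -0.3  0.1  0.3  0.1]
```

View pics/w4.png

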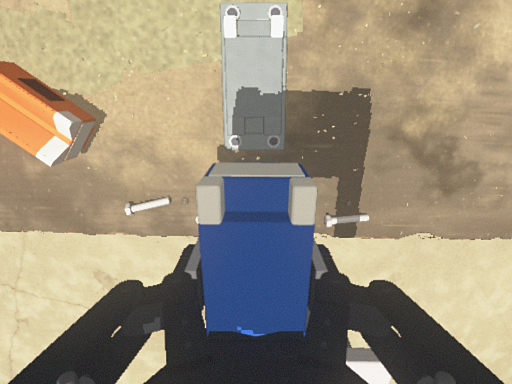

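The foot is at about (255,75), aligned with the tool, with its white end up.

```bash
python3 - <<'E'
import cv2
im=cv2.imread('pics/w4.png')
cv2.imwrite('pics/w4a.png',cv2.resize(im[0:155,205:305],None,fx=5,fy=3.8,interpolation=cv2.INTER_CUBIC))
E
```

```text
(no output)
```

View pics/w4a.png

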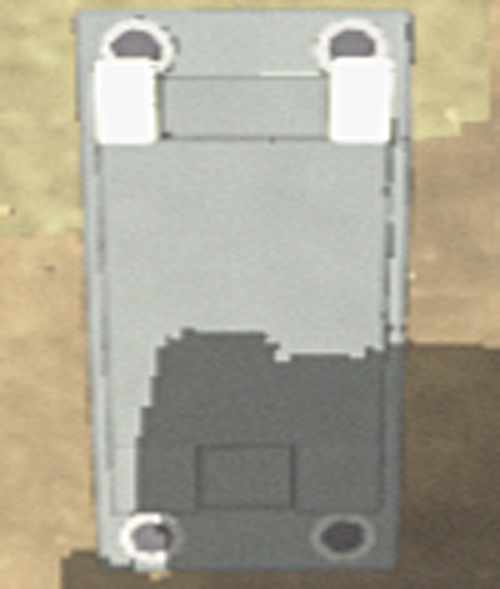

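```bash
python3 - <<'E'
from h import *
import pickle; st=pickle.load(open('st4.pkl','rb'))
f=lambda a:[((x+.5)/5-.5+205,(y+.5)/3.8-.5) for x,y in a]
c,y=rect('wrist',f([(95,58),(393,58),(383,514),(108,512)]),40,st)
c2,y2=rect('wrist',f([(77,11),(412,11),(396,570),(99,565)]),7,st,140,64)
h=px2w('wrist',f([(135,47),(353,46),(344,536),(151,538)]),7,st)[:,:2]; h=h[[0,1,2,3]]
print('holes',h.mean(0),np.degrees(np.arctan2(*((h[0]+h[1]-h[2]-h[3])[::-1]))))
# centre/yaw in tool frame and bias -0.65 tool y
goal([c[0],c[1],150],y)
E
```

```text
centre [527.4  88.4] yaw 4.41 edges [np.float64(49.5), np.float64(99.6), np.float64(51.0), np.float64(99.1)] res [[-0.3, -0.2], [-0.3, 0.3], [0.1, -0.5], [0.5, 0.5]]
centre [527.4  88.3] yaw 4.46 edges [np.float64(62.2), np.float64(138.4), np.float64(63.0), np.float64(137.0)] res [[-1.1, -0.8], [-1.3, 1.0], [0.4, 0.4], [1.9, -0.5]]
holes [527.6264442   88.41385972] 4.662868282196063
shift cm [ 9.986 -0.141  1.671] turn [0.0003 0.0008 0.0001] t 4.75
```

```bash
python3 -m inch '[[[4,-0.1,0],[0,0,0],0],[[8,-0.2,0],[0,0,0],0],[[10.1,-0.2,1],[0,0,0],0],[[10.1,-0.2,4],[0,0,0],0],[[10.1,-0.2,7],[0,0,0],0],[[10.1,-0.2,8.7],[0,0,0],0],[[10.1,-0.2,8.7],[0,0,0],0],[[10.1,-0.2,8.7],[0,0,0],0]]'
python3 - <<'E'
from h import *
st=telemetry.sense();im=viewer.snapshot('wrist'); cv2.imwrite('pics/w5.png',im[:,:,::-1])
print(st['tool_pos'],st['tcp_rot'],st['ft_force'])
im=viewer.snapshot('scene'); cv2.imwrite('pics/s5.png',cv2.resize(im[150:260,220:350,::-1],None,fx=5,fy=5,interpolation=cv2.INTER_CUBIC))
E
```

```text
time: 5.55
tool_pos: [528.4, 89.4, 80.3]
tcp_rot: [180.0, 0.0, 4.4]
ft_force: [-0.6, -0.0, -2.8]
finger_gap: 48.9
[528.40766496  89.44466123  80.2601443 ] [1.79995154e+02 4.76211875e-02 4.44017183e+00] [-0.60540143 -0.0299557  -2.8352806 ]
```

View pics/w5.png

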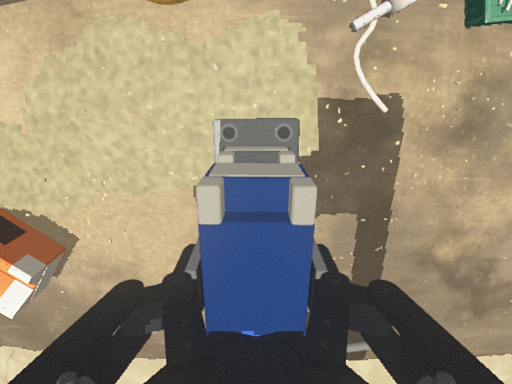

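View pics/s5.png

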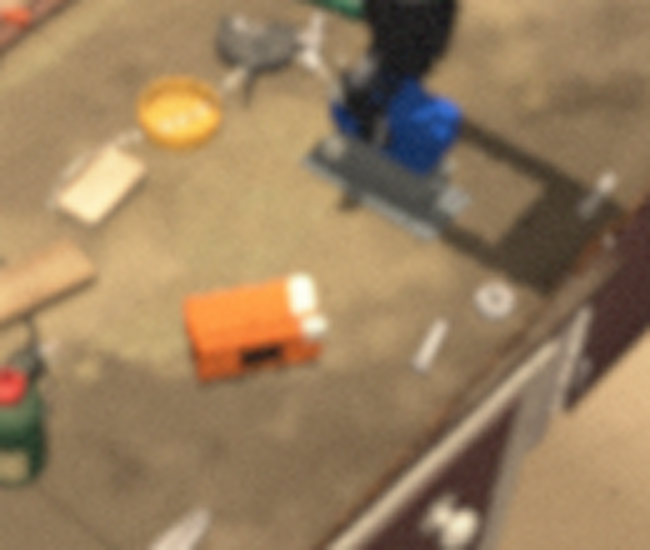

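The spacer is centred over the foot, with both midlines at u≈257. I'll descend gently.

```bash
python3 -m inch '[[[0.0,0,0.4],[0,0,0],0],[[0,0,0.8],[0,0,0],0],[[0,0,1.05],[0,0,0],0],[[0,0,1.25],[0,0,0],0],[[0,0,1.4],[0,0,0],0],[[0,0,1.5],[0,0,0],0],[[0,0,1.5],[0,0,0],0]]'
```

```text
time: 6.35
tool_pos: [528.0, 90.3, 65.1]
tcp_rot: [-180.0, 0.0, 4.5]
ft_force: [0.1, 0.1, -2.2]
finger_gap: 49.2
```

```bash
python3 -m inch '[[[0,0,0.2],[0,0,0],0],[[0,0,0.35],[0,0,0],0],[[0,0,0.5],[0,0,0],0],[[0,0,0.6],[0,0,0],0],[[0,0,0.65],[0,0,0],0],[[0,0,0.65],[0,0,0],0]]'
```

```text
time: 6.95
tool_pos: [528.1, 90.3, 58.7]
tcp_rot: [180.0, 0.0, 4.5]
ft_force: [0.1, -0.2, -1.9]
finger_gap: 49.1
```

```bash
python3 -m inch '[[[0,0,0.05],[0,0,0],0],[[0,0,0.1],[0,0,0],0],[[0,0,0.1],[0,0,0],0]]'
```

```text
time: 7.25
tool_pos: [528.3, 90.3, 58.4]
tcp_rot: [-180.0, -0.0, 4.5]
ft_force: [-4.5, -0.7, 3.6]
finger_gap: 49.5
```

Contact at TCP z 58.4 matches the predicted seat of 58.2. Release and rise.

```bash
python3 -m inch '[[[0,0,0],[0,0,0],1],[[0,0,0],[0,0,0],1],[[0,0,0],[0,0,0],1],[[0,0,0],[0,0,0],1],[[0,0,0],[0,0,0],1],[[0,0,-1],[0,0,0],1],[[0,0,-4],[0,0,0],1],[[0,0,-8],[0,0,0],1],[[-3,0,-13],[0,0,0],1],[[-7,0,-17],[0,0,0],1],[[-8,0,-18],[0,0,0],1],[[-8,0,-18],[0,0,0],1],[[-8,0,-18],[0,0,0],1]]'
python3 - <<'E'
from h import *
import pickle
st=telemetry.sense();im=viewer.snapshot('wrist'); cv2.imwrite('pics/w6.png',im[:,:,::-1])
pickle.dump(st,open('st6.pkl','wb'))
print(st['tool_pos'],st['tcp_rot'],st['qd'].round(1))
im=viewer.snapshot('scene'); cv2.imwrite('pics/s6.png',cv2.resize(im[150:260,220:350,::-1],None,fx=5,fy=5,interpolation=cv2.INTER_CUBIC))
E
```

```text
time: 8.55
tool_pos: [448.9, 84.0, 239.0]
tcp_rot: [180.0, -0.2, 4.5]
ft_force: [0.5, 0.0, -0.5]
finger_gap: 85.4
[448.90888109  84.04918128 238.97309768] [ 1.79998806e+02 -1.66620247e-01  4.51707615e+00] [-0.   2.8  0.8 -0.  -0.6 -0. ]
```

View pics/w6.png

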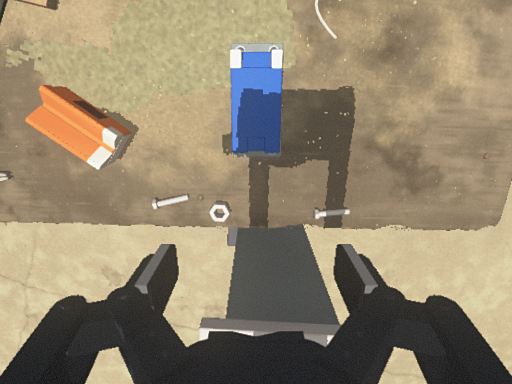

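View pics/s6.png

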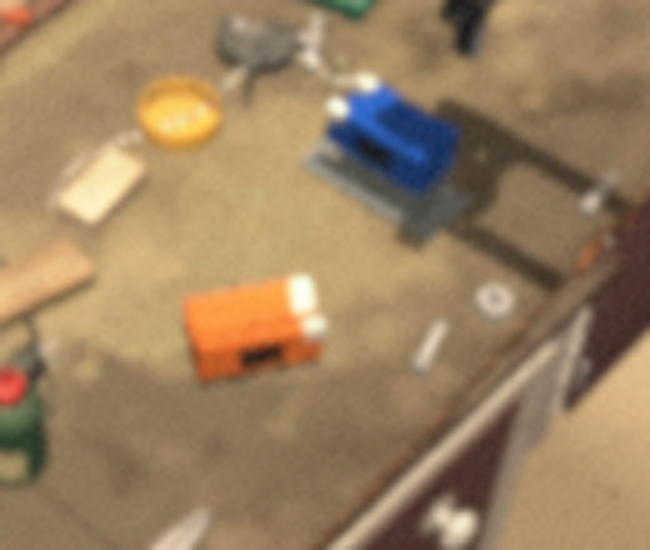

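The spacer sits flat on the foot. Next, the V-rest: pick corners from this view.

```bash
python3 - <<'E'
import cv2
im=cv2.imread('pics/w6.png')
cv2.imwrite('pics/w6a.png',cv2.resize(im[75:180,15:145],None,fx=5,fy=5,interpolation=cv2.INTER_CUBIC))
cv2.imwrite('pics/w6b.png',cv2.resize(im[35:165,210:310],None,fx=5,fy=4.5,interpolation=cv2.INTER_CUBIC))
E
```

```text
(no output)
```

View pics/w6a.png

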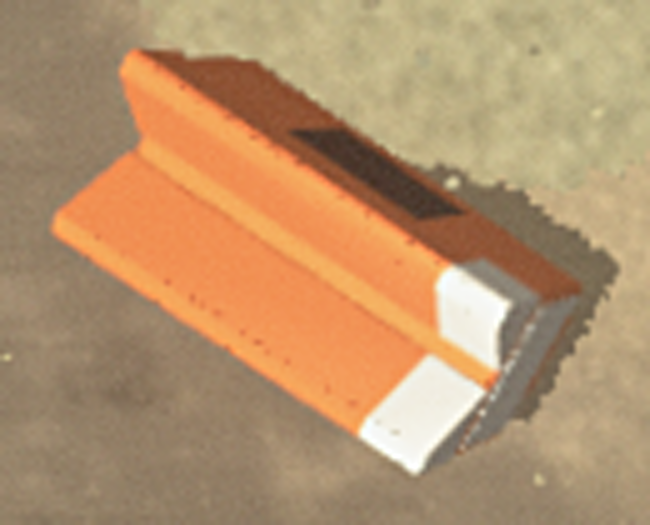

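View pics/w6b.png

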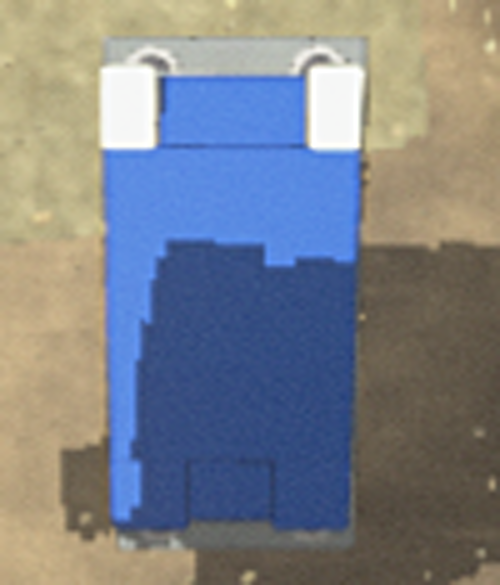

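```bash
python3 - <<'E'
from h import *
import pickle; st=pickle.load(open('st6.pkl','rb'))
f=lambda a,o,sx,sy:[((x+.5)/sx-.5+o[0],(y+.5)/sy-.5+o[1]) for x,y in a]
rect('wrist',f([(100,66),(364,66),(350,530),(112,527)],(210,35),5,4.5),84,st)
c,y=rect('wrist',f([(513,300),(418,475),(53,225),(125,60)],(15,75),5,5),54,st)
y=y%180; print(y)
a=np.radians(y); goal([c[0]-20*np.cos(a),c[1]-20*np.sin(a),230],y)
E
```

```text
centre [527.4  89.5] yaw 4.36 edges [np.float64(50.1), np.float64(99.2), np.float64(49.9), np.float64(98.5)] res [[-0.7, 0.1], [-0.5, -0.1], [0.3, 0.0], [0.9, -0.0]]
centre [485.  302.6] yaw -121.0 edges [np.float64(51.1), np.float64(100.6), np.float64(44.5), np.float64(100.3)] res [[0.4, -0.7], [-0.4, 0.2], [2.5, -0.9], [-2.5, 1.4]]
58.99532794104371
shift cm [  4.214 -19.877   0.684] turn [-6.00e-04  1.10e-03 -9.51e-01] t 8.65
```

```bash
python3 -m inch '[[[1.2,-5,0],[0,0,-0.14],1],[[2.4,-10,0],[0,0,-0.28],1],[[3.4,-15,0],[0,0,-0.42],1],[[4.2,-19.9,0.7],[0,0,-0.56],1],[[4.2,-19.9,0.7],[0,0,-0.7],1],[[4.2,-19.9,0.7],[0,0,-0.84],1],[[4.2,-19.9,0.7],[0,0,-0.95],1],[[4.2,-19.9,0.7],[0,0,-0.95],1],[[4.2,-19.9,0.7],[0,0,-0.95],1],[[4.2,-19.9,0.7],[0,0,-0.95],1]]'
python3 - <<'E'
from h import *
import pickle
st=telemetry.sense();im=viewer.snapshot('wrist'); cv2.imwrite('pics/w7.png',im[:,:,::-1])
pickle.dump(st,open('st7.pkl','wb'))
print(st['tool_pos'],st['tcp_rot'],st['joint_pos'][5])
u=w2px('wrist',[[485,302.6,54]],st)[0].astype(int);print(u)
o=(max(u[0]-65,0),max(u[1]-65,0));print(o)
cv2.imwrite('pics/w7a.png',cv2.resize(im[o[1]:o[1]+130,o[0]:o[0]+130,::-1],None,fx=4.5,fy=4.5,interpolation=cv2.INTER_CUBIC))
E
```

```text
time: 9.65
tool_pos: [474.6, 285.5, 230.0]
tcp_rot: [-180.0, 0.1, 58.8]
ft_force: [1.0, -0.3, 0.6]
finger_gap: 85.6
[474.58157249 285.4701432  230.00562192] [-1.79959458e+02  6.08147115e-02  5.87775916e+01] 56.94512131117238
[255 155]
(np.int64(190), np.int64(90))
```

View pics/w7.png

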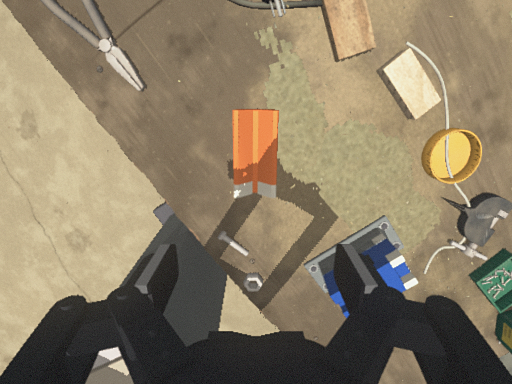

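View pics/w7a.png

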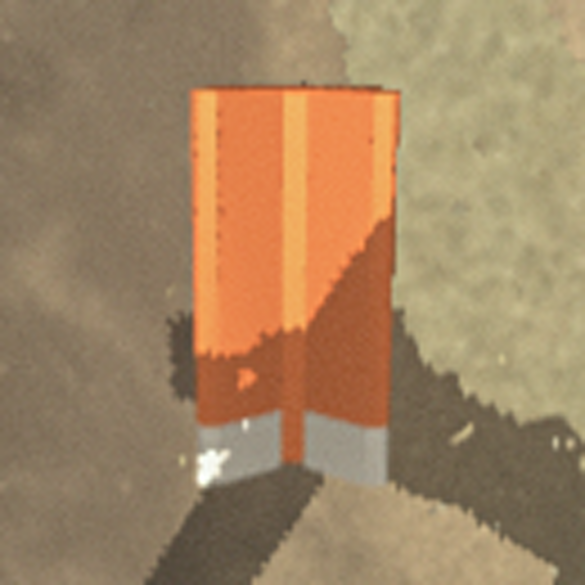

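```bash
python3 - <<'E'
from h import *
import pickle; st=pickle.load(open('st7.pkl','rb'))
f=lambda a,o,sx,sy:[((x+.5)/sx-.5+o[0],(y+.5)/sy-.5+o[1]) for x,y in a]
c,y=rect('wrist',f([(388,487),(198,489),(190,91),(400,92)],(190,90),4.5,4.5),54,st)
goal([c[0],c[1],28],y%180)
E
```

```text
centre [484.5 302.4] yaw -121.46 edges [np.float64(50.1), np.float64(101.3), np.float64(50.2), np.float64(100.5)] res [[-0.1, -0.0], [-0.5, -0.6], [0.2, 0.4], [0.4, 0.3]]
shift cm [ 1.965 -0.028 20.228] turn [-0.0004  0.0006  0.0046] t 9.7
```

```bash
python3 -m inch '[[[1.97,0,5],[0,0,0.005],1],[[1.97,0,10],[0,0,0.005],1],[[1.97,0,13],[0,0,0.005],1],[[1.97,0,16],[0,0,0.005],1],[[1.97,0,18],[0,0,0.005],1],[[1.97,0,19.5],[0,0,0.005],1],[[1.97,0,20.3],[0,0,0.005],1],[[1.97,0,20.3],[0,0,0.005],1],[[1.97,0,20.3],[0,0,0.005],1]]'
python3 -m inch '[[[0,0,0],[0,0,0],0],[[0,0,0],[0,0,0],0],[[0,0,0],[0,0,0],0],[[0,0,0],[0,0,0],0],[[0,0,0],[0,0,0],0],[[0,0,0],[0,0,0],0]]' 60
python3 -m inch '[[[0,0,-2],[0,0,0],0],[[0,0,-6],[0,0,0],0],[[0,0,-11],[0,0,0],0],[[0,0,-16],[0,0,0],0],[[0,0,-18],[0,0,0],0],[[0,0,-18],[0,0,0],0],[[0,0,-18],[0,0,0],0]]' 60
python3 - <<'E'
from h import *
import pickle
st=telemetry.sense();im=viewer.snapshot('wrist'); cv2.imwrite('pics/w8.png',im[:,:,::-1])
pickle.dump(st,open('st8.pkl','wb')); print(st['joint_pos'])
goal([630,98,205],184.4)
cv2.imwrite('pics/w8a.png',cv2.resize(im[155:345,185:335,::-1],None,fx=4,fy=3.1,interpolation=cv2.INTER_CUBIC))
E
```

```text
time: 10.6
tool_pos: [485.6, 302.9, 28.9]
tcp_rot: [180.0, -0.1, 58.6]
ft_force: [0.2, -0.1, 0.9]
finger_gap: 85.4
time: 11.2
tool_pos: [485.4, 303.0, 29.0]
tcp_rot: [180.0, -0.1, 58.7]
ft_force: [-2.1, -0.2, 5.8]
finger_gap: 49.4
time: 11.9
tool_pos: [484.5, 302.4, 207.1]
tcp_rot: [-180.0, 0.0, 58.7]
ft_force: [0.5, -0.2, -2.9]
finger_gap: 49.0
[2.68283358e+01 4.11169672e+00 9.25420642e+01 1.90082153e-04
 8.33647090e+01 5.81681999e+01]
shift cm [-9.826 23.099  0.062] turn [-3.5000e-03 -3.0000e-04 -2.1946e+00] t 11.95
```

View pics/w8.png

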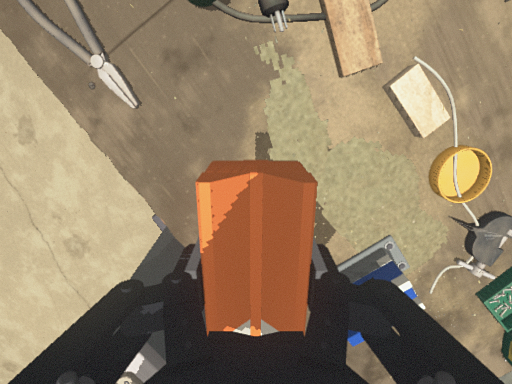

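View pics/w8a.png

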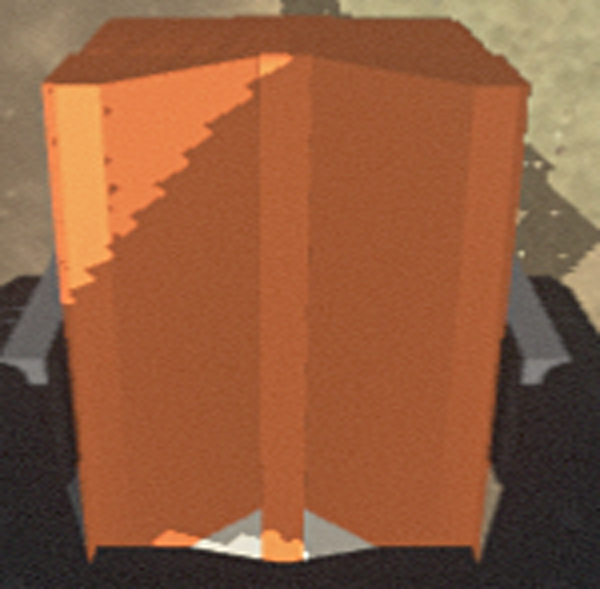

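```bash
python3 - <<'E'
from h import *
st=dict(tool_pos=np.zeros(3),tcp_rot=[180,0,0])
f=lambda a:[((x+.5)/4-.5+185,(y+.5)/3.1-.5+155) for x,y in a]
p=px2w('wrist',f([(44,84),(529,85),(92,548),(477,548)]),24.5,st); print(p[:,:2].round(1).tolist())
d=p[0,0]/2+p[1,0]/2-50; print('offset',d)
a=np.radians(184.45); t=np.array([527.1-d*np.cos(a),90.2-d*np.sin(a)]); print(t)
goal([*t,180],184.45); goal([*t,125],184.45)
E
```

```text
[[49.6, 23.9], [49.5, -25.4], [-29.3, 23.8], [-29.4, -24.9]]
offset -0.4718425033566689
[526.6295799   90.16339017]
shift cm [-15.867  14.682   2.59 ] turn [-3.5000e-03 -3.0000e-04 -2.1955e+00] t 11.95
shift cm [-15.853  14.691   8.09 ] turn [-3.5000e-03 -3.0000e-04 -2.1955e+00] t 11.95
```

```bash
python3 -m inch '[[[-2,1.8,0],[0,0,-0.14],0],[[-4,3.6,0],[0,0,-0.28],0],[[-6,5.4,0],[0,0,-0.42],0],[[-8,7.2,0],[0,0,-0.56],0],[[-10,9,0],[0,0,-0.7],0],[[-12,10.8,0],[0,0,-0.84],0],[[-14,12.6,0],[0,0,-0.98],0],[[-15,13.6,0],[0,0,-1.12],0],[[-15.9,14.7,0],[0,0,-1.26],0],[[-15.9,14.7,0.5],[0,0,-1.4],0],[[-15.9,14.7,1],[0,0,-1.54],0],[[-15.9,14.7,2],[0,0,-1.68],0],[[-15.9,14.7,2.6],[0,0,-1.82],0],[[-15.9,14.7,2.6],[0,0,-1.96],0],[[-15.9,14.7,2.6],[0,0,-2.1],0],[[-15.9,14.7,2.6],[0,0,-2.195],0],[[-15.9,14.7,2.6],[0,0,-2.195],0],[[-15.9,14.7,2.6],[0,0,-2.195],0],[[-15.9,14.7,2.6],[0,0,-2.195],0]]'
python3 - <<'E'
from h import *
goal([526.5,90.2,122],184.45)
E
```

```text
time: 13.85
tool_pos: [527.0, 90.2, 180.7]
tcp_rot: [-180.0, -0.1, -175.7]
ft_force: [-0.9, -0.0, -2.1]
finger_gap: 49.3
shift cm [0.045 0.    5.871] turn [-0.0001 -0.0018 -0.0028] t 13.85
```

```bash
python3 -m inch '[[[0.05,0,2],[0,0,-0.003],0],[[0.05,0,4],[0,0,-0.003],0],[[0.05,0,5.3],[0,0,-0.003],0],[[0.05,0,5.8],[0,0,-0.003],0],[[0.05,0,5.8],[0,0,-0.003],0],[[0.05,0,5.8],[0,0,-0.003],0]]'
python3 - <<'E'
from h import *
st=telemetry.sense();im=viewer.snapshot('wrist'); cv2.imwrite('pics/w9.png',cv2.resize(im[100:345,155:360,::-1],None,fx=3,fy=2.4,interpolation=cv2.INTER_CUBIC))
print(st['tool_pos'],st['tcp_rot'],st['ft_force'])
im=viewer.snapshot('scene'); cv2.imwrite('pics/s9.png',cv2.resize(im[140:230,260:350,::-1],None,fx=6,fy=6,interpolation=cv2.INTER_CUBIC))
E
```

```text
time: 14.45
tool_pos: [527.7, 90.3, 124.6]
tcp_rot: [-180.0, 0.1, -175.4]
ft_force: [0.2, 0.2, -1.5]
finger_gap: 49.3
[527.67541428  90.25385859 124.59039954] [-1.79999704e+02  5.73805309e-02 -1.75425261e+02] [ 0.20375514  0.2209698  -1.49413894]
```

View pics/w9.png

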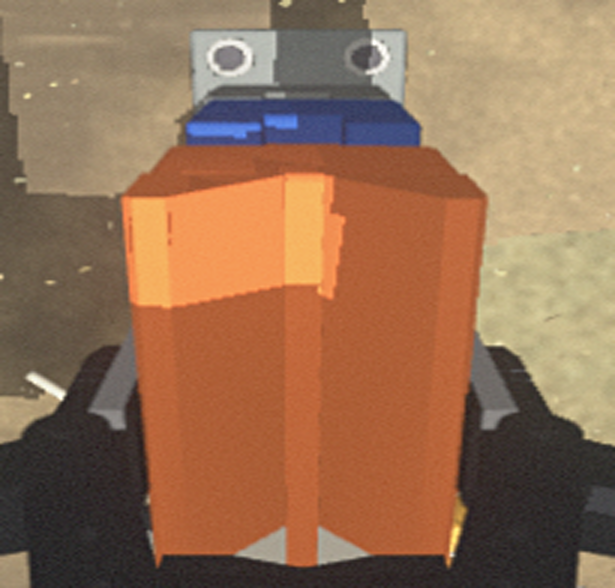

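View pics/s9.png

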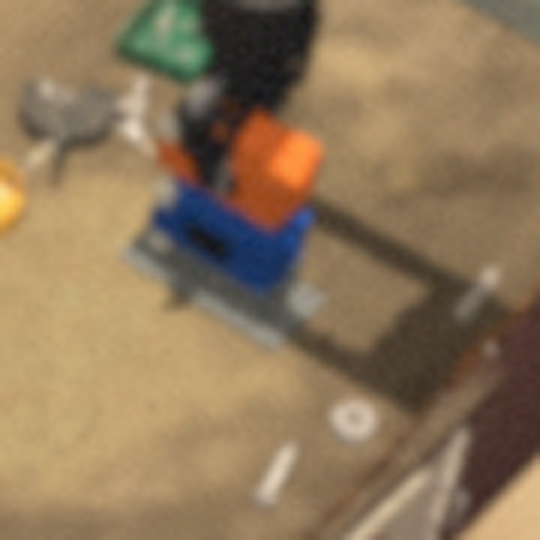

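The V-rest is centred over the spacer; the midlines agree to under 1 px. Shift 1 mm in x and descend.

```bash
python3 -m inch '[[[0.1,0,0.4],[0,0,0],0],[[0.1,0,0.8],[0,0,0],0],[[0.1,0,1.05],[0,0,0],0],[[0.1,0,1.25],[0,0,0],0],[[0.1,0,1.4],[0,0,0],0],[[0.1,0,1.5],[0,0,0],0],[[0.1,0,1.5],[0,0,0],0]]'
```

```text
time: 15.25
tool_pos: [526.1, 90.2, 108.6]
tcp_rot: [180.0, -0.0, -175.4]
ft_force: [0.0, -0.7, -2.5]
finger_gap: 49.0
```

```bash
python3 -m inch '[[[0,0,0.15],[0,0,0],0],[[0,0,0.3],[0,0,0],0],[[0,0,0.4],[0,0,0],0],[[0,0,0.5],[0,0,0],0],[[0,0,0.5],[0,0,0],0]]'
```

```text
time: 15.75
tool_pos: [526.0, 90.2, 103.6]
tcp_rot: [180.0, -0.0, -175.4]
ft_force: [0.4, 0.1, -2.9]
finger_gap: 49.3
```

```bash
python3 -m inch '[[[0,0,0.05],[0,0,0],0],[[0,0,0.1],[0,0,0],0],[[0,0,0.1],[0,0,0],0]]'
```

```text
time: 16.05
tool_pos: [526.3, 90.2, 103.2]
tcp_rot: [180.0, 0.0, -175.4]
ft_force: [-1.2, 0.0, 2.6]
finger_gap: 49.4
```

Contact at 103.2, as predicted for the seat (103.0). Release and rise.

```bash
python3 -m inch '[[[0,0,0],[0,0,0],1],[[0,0,0],[0,0,0],1],[[0,0,0],[0,0,0],1],[[0,0,0],[0,0,0],1],[[0,0,0],[0,0,0],1],[[0,0,-1],[0,0,0],1],[[0,0,-4],[0,0,0],1],[[0,0,-8],[0,0,0],1],[[0,0,-12],[0,0,0],1],[[-3,0,-14],[0,0,0],1],[[-3,0,-14],[0,0,0],1],[[-3,0,-14],[0,0,0],1],[[-3,0,-14],[0,0,0],1]]'
python3 - <<'E'
from h import *
import pickle
st=telemetry.sense();im=viewer.snapshot('wrist'); cv2.imwrite('pics/w10.png',im[:,:,::-1])
pickle.dump(st,open('st10.pkl','wb'));print(st['tool_pos'],st['tcp_rot'],st['ft_force'].round(1))
im=viewer.snapshot('scene'); cv2.imwrite('pics/s10.png',cv2.resize(im[120:230,240:350,::-1],None,fx=5,fy=5,interpolation=cv2.INTER_CUBIC))
im=viewer.snapshot('top'); cv2.imwrite('pics/t10.png',cv2.resize(im[120:265,95:415,::-1],None,fx=2.5,fy=2.5,interpolation=cv2.INTER_CUBIC))
E
```

```text
time: 17.35
tool_pos: [555.0, 92.5, 241.6]
tcp_rot: [180.0, -0.1, -175.4]
ft_force: [0.0, 0.1, 0.1]
finger_gap: 85.3
[554.97057115  92.50886443 241.61331293] [ 1.79997370e+02 -1.38886168e-01 -1.75403287e+02] [0.  0.1 0.1]
```

View pics/w10.png

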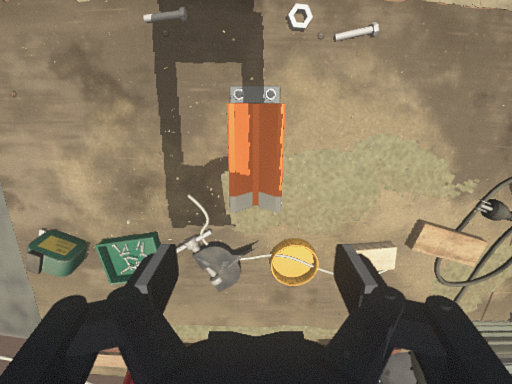

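View pics/s10.png

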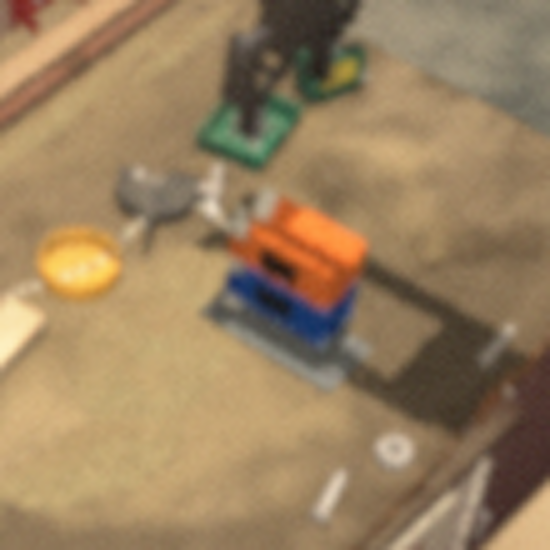

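View pics/t10.png

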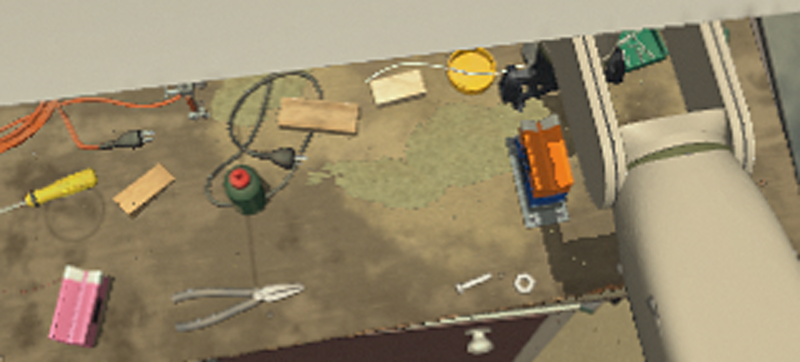

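The stack is at (256,155) in the wrist view, with the white end towards the white end. Next, a quick height check from the apparent size, including tilt.

```bash
python3 - <<'E'
from h import *
im=cv2.imread('pics/w10.png'); cv2.imwrite('pics/w10a.png',cv2.resize(im[80:220,210:305],None,fx=5,fy=4.2,interpolation=cv2.INTER_CUBIC))
E
```

```text
(no output)
```

View pics/w10a.png

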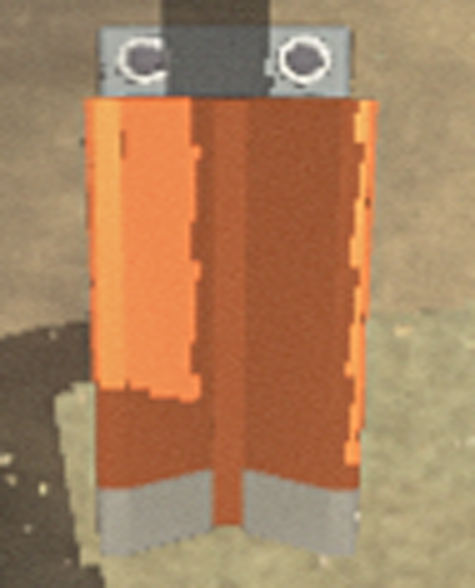

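```bash
python3 - <<'E'
from h import *
import pickle; st=pickle.load(open('st10.pkl','rb'))
f=lambda a:[((x+.5)/5-.5+210,(y+.5)/4.2-.5+80) for x,y in a]
rect('wrist',f([(356,556),(102,556),(86,99),(378,100)]),128,st)
rect('wrist',f([(356,556),(102,556),(86,99),(378,100)]),138,st)
r.hand_in()
E
```

```text
centre [527.   89.9] yaw 4.32 edges [np.float64(48.9), np.float64(100.3), np.float64(49.8), np.float64(100.1)] res [[0.0, -0.6], [0.2, 0.5], [-0.1, 0.1], [-0.1, -0.1]]
centre [524.9  89.7] yaw 4.32 edges [np.float64(46.9), np.float64(96.2), np.float64(47.8), np.float64(96.1)] res [[-1.9, -1.7], [-1.9, 1.4], [1.9, 1.3], [2.0, -0.9]]
the job is handed in; nothing more can be done
```

I lowered the blue spacer onto the foot and then the orange V-rest onto the spacer, white end over white end. I let go of each after light contact and handed the job in at about 17.5 s. The pink look-alike was not touched.

**Seating height:** The parts touched down at TCP heights of 58.4 mm (58.2 predicted) and 103.2 mm (103.0 predicted), with only a few newtons of force.

**Final picture:** The V-rest's top measures 100 x 49–50 mm if taken to be at its seated height of 128 mm, so it is down and level. It is centred at (527.0, 89.9), yaw 4.3°. The foot measured (527.4, 88.4), yaw 4.4°, and the spacer (527.4, 89.5) once it was down. The wrist camera is off sideways by about 0.7 mm, and the view from the other side turns that error round. Corrected for it, the parts agree to about 1 mm, within the play.

**Bystanders:** The wrist camera, from above the stack, showed the tray, ring and tape measure in place, and the top camera showed the oil can where it was. I compared these by eye and did not measure them. No check failed.

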